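# Brass hardware back to its stock trays

## Robot

A 6-joint arm with a two-finger parallel gripper is mounted at the origin on the work surface. World frame = base frame: x ahead of the robot, y to its left, z up, the work surface at z = 0. Lengths are in m, angles in degrees, forces in N, time in s.
With the tool pointing down it reaches from about 0.25 to 0.725 m from the base axis. Payload 9.7 kg.
Tool frame: the origin (TCP) lies midway between the tips of the shut fingers; the grasp point (between the pads) lies bot.hold_point_z behind it (bot.hold_point_z is the distance from the TCP to the grasp point, in m); z points along the fingers, y is the line along which they close (so a half turn about z gives the same grasp; the last joint's range is limited). The gripper opens to 85 mm and grips with 20 to 120 N. Pads are 22 mm wide; open, the fingers measure 114 mm over their backs; the gripper's body (76 mm by 85 mm) begins 54 mm behind the grasp point. The pads swing forward as they close: fully open they stand 13 mm farther back than shut.
Start: joints at [-63.942, 4.979, 10.078, 95.1, 0, 90], TCP at [0.242, -0.494, 0.231] pointing down, gripper open.
Joint ranges: [-179.16, 179.16], [-48.56, 103.87], [-65.8, 70.77], [-126.05, 130.52], [-82.76, 87.17], [-180, 180]. Speed limits (degrees/s): [127.2, 127.2, 147.25, 180, 180, 180].

## Interface

Orientations are given as [roll, pitch, yaw] about the fixed x, y, z axes, in that order (R = Rz(yaw) Ry(pitch) Rx(roll)).
In Python, from workcell import bot, camera, camera_model, ticket gives the robot as it stands.
- The arm moves only by the tool send_rows, never from a script. Its argument "targets" is text: rows parted by semicolons, each of 5 numbers parted by spaces: the shift along the tool's x, y, z in mm, then the turn about the tool's z in degrees, then the closure in counts, from 0 (fully open) to 255 (shut). A call has 1 to 20 rows; each row is the pose to reach, as a shift and turn from the pose commanded when the call began, along the tool's axes at that moment; what a row does not reach only later rows make up. A row lasts 1/8 s, in which the tool goes at most 62.5 mm and 10.7 degrees, less where a joint would pass 70% of its speed; a pose out of reach is approached as far as the arm can. A call with a gripper value outside its range is refused whole. The fingers move at their own pace and stop on an object; "newtons" is the grip in N (left out, the last holds). Time passes only in rows, so rows that repeat a pose let the fingers close. It gives the time, the measured TCP pose, the force, the opening and the grip force at its end, in the units of the state.
- bot.get_obs(): the state, without advancing time (a new reading comes with each control period).
- camera(name): name is "scene" or "side" or "wrist"; returns the picture (420x560x3 uint8, blue, green, red); there is no depth.
- camera_model(name): a dict with "K" (3x3 intrinsics, pixels), "dist_coeffs" ([k1, k2, p1, p2, k3] as OpenCV has them; the pictures are not rectified), "pose" (4x4, takes a point from camera to world coordinates); the wrist camera has in their place "T_tool_cam" (4x4, takes a point from camera to tool coordinates, whose origin is the TCP and whose axes are the flange's). Camera axes: x right, y down, z forward; pixel columns grow to the right and rows downward; lengths in m; the calibration is good to about 2 mm. A picture is of the moment at which its call begins: read the wrist's pose just before it. camera_model takes no time and is no camera call.
- ticket.job_done(): hands the job in; it is judged then, once.
The state is a dict: "time": time; "q": joint angles; "qd": joint speeds; "joint_efforts": joint torques, N m; "ee_pos": TCP position; "tcp_rot": TCP orientation; "wrist_force": force on the tool from outside, world axes, zero at the start; "torque": the same for the moment, N m; "opening": finger opening in m; "grasp_force": force on a finger pad.
Only numpy, scipy, OpenCV 4.12 (cv2) and the standard library are available. Lean on these libraries where they do the work, as an engineer would, in place of code of your own. Each camera call takes 0.05 s, during which the arm holds its last target. There are 200 camera calls.

## Task

Clear the loose brass hardware off the cutting mat: put the buckle, the D-ring, the round ring and the snap hook each into the wooden tray that already holds its own kind, lying flat on the empty part of the tray floor and not on top of the stock. Set each piece down, do not drop it from a height, and leave the silver nickel buckle and D-ring lying where they are.

Things in the scene. Friction and masses are not known exactly. Their poses are not given: they have to be found in the camera images.
- brass_buckle: Loose brass (yellow) strap buckle, frame 40 mm along its x, 50 mm along its y, 6 mm thick, bars 6 mm wide, with a tongue along x across the middle that stands up to 9 mm high. Origin: middle of its outline, at the underside; z up. It lies on the green cutting mat (fixed, top at z = 3 mm). About 40 g. Easily taken across x (40 mm), pads on the two 50 mm bars.
- brass_dring: Loose brass (yellow) D-ring of 6 mm round wire, 36 mm along its x (straight bar at its -x side, round bow at +x), 46 mm along its y. Origin: middle of its outline, at the underside; z up. It lies on the green cutting mat (fixed, top at z = 3 mm). About 35 g. Easily taken across x (36 mm).
- brass_oring: Loose brass (yellow) round ring, 44 mm outside and 32 mm inside diameter, 6 mm thick. Origin: middle of its outline, at the underside; z up. It lies on the green cutting mat (fixed, top at z = 3 mm). About 35 g. Can be taken across any diameter.
- brass_hook: Loose brass (yellow) snap hook, 56 mm long (x): eye 22 mm wide at -x; barrel 12 mm wide (y), 10 mm high, from x -11 to +14 mm, with a 4 mm stud on top to 16 mm; open hook with thin bolt, 25 mm wide, at +x. Origin: middle of its outline, at the underside; z up. It lies on the green cutting mat (fixed, top at z = 3 mm). About 45 g. Easily taken by the barrel, across y at the origin.
- nickel_buckle: Loose silver-grey nickel buckle, not to be moved: frame 40 mm along its x, 50 mm along its y, 6 mm thick, bars 6 mm wide, with a tongue along x across the middle that stands up to 9 mm high. Origin: middle of its outline, at the underside; z up. It lies on the green cutting mat (fixed, top at z = 3 mm), among the brass pieces.
- nickel_dring: Loose silver-grey nickel D-ring, not to be moved, of 6 mm round wire, 36 mm along its x (straight bar at its -x side, round bow at +x), 46 mm along its y. Origin: middle of its outline, at the underside; z up. It lies on the green cutting mat (fixed, top at z = 3 mm), among the brass pieces.
- tray_buckle: Fixed dark wooden tray, outside 120 (its x) x 136 (y) x 16 mm high, walls and floor 4 mm; origin: centre of its underside, z up, -x side towards the robot. Three brass buckles, fixed stock, lie along the far wall from x = +15 to +56 mm (two, and one on top to 20 mm above the bench). The floor from x = -56 to +15 mm, y -64 to +64 mm, is empty. Its place in the row of four trays changes.
- tray_dring: Fixed dark wooden tray, outside 120 (its x) x 136 (y) x 16 mm high, walls and floor 4 mm; origin: centre of its underside, z up, -x side towards the robot. Three brass D-rings, fixed stock, lie along the far wall from x = +19 to +56 mm (two, and one on top to 17 mm above the bench). The floor from x = -56 to +19 mm, y -64 to +64 mm, is empty. Its place in the row of four trays changes.
- tray_oring: Fixed dark wooden tray, outside 120 (its x) x 136 (y) x 16 mm high, walls and floor 4 mm; origin: centre of its underside, z up, -x side towards the robot. Three brass round rings, fixed stock, lie along the far wall from x = +11 to +56 mm (two, and one on top to 17 mm above the bench). The floor from x = -56 to +11 mm, y -64 to +64 mm, is empty. Its place in the row of four trays changes.
- tray_hook: Fixed dark wooden tray, outside 120 (its x) x 136 (y) x 16 mm high, walls and floor 4 mm; origin: centre of its underside, z up, -x side towards the robot. Three brass snap hooks, fixed stock, lie along the far wall from x = +30 to +56 mm (two, and one on top to 31 mm above the bench). The floor from x = -56 to +30 mm, y -64 to +64 mm, is empty. Its place in the row of four trays changes.

How it is judged (in metres and radians):
At the end, for the whole second after the job is handed in: Each brass piece lies in the tray of its own kind (origin x -50 to +30 mm, y +-55 mm from tray centre), flat on the floor (underside within 2.5 mm of it, tilt under 0.12 rad), released and at rest; the nickel pieces are within 15 mm of where they started (x of brass_buckle in the frame of tray_buckle between -0.05 and 0.03 m and y of brass_buckle in the frame of tray_buckle between -0.055 and 0.055 m and z of brass_buckle in the frame of tray_buckle between 0.001 and 0.0065 m and angle between each of brass_buckle, brass_dring, brass_oring, brass_hook's own z axis and vertical below 0.12 rad and linear speed of each of brass_buckle, brass_dring, brass_oring, brass_hook below 0.02 m/s and x of brass_dring in the frame of tray_dring between -0.05 and 0.03 m and y of brass_dring in the frame of tray_dring between -0.055 and 0.055 m and z of brass_dring in the frame of tray_dring between 0.001 and 0.0065 m and x of brass_oring in the frame of tray_oring between -0.05 and 0.03 m and y of brass_oring in the frame of tray_oring between -0.055 and 0.055 m and z of brass_oring in the frame of tray_oring between 0.001 and 0.0065 m and x of brass_hook in the frame of tray_hook between -0.05 and 0.03 m and y of brass_hook in the frame of tray_hook between -0.055 and 0.055 m and z of brass_hook in the frame of tray_hook between 0.001 and 0.0065 m and distance of each of nickel_buckle, nickel_dring from where it was at the start of the episode below 0.015 m); the robot touches nothing.
It fails at once if a brass piece was let fall from higher than 5 cm above the bench ((height (world z) of brass_buckle above 0.05 m and contact force between brass_buckle and the fingers below 0.02 N) or (height (world z) of brass_dring above 0.05 m and contact force between brass_dring and the fingers below 0.02 N) or (height (world z) of brass_oring above 0.05 m and contact force between brass_oring and the fingers below 0.02 N) or (height (world z) of brass_hook above 0.05 m and contact force between brass_hook and the fingers below 0.02 N)).
It fails at once if a nickel piece was shifted by more than 15 mm (distance of any of nickel_buckle, nickel_dring from where it was at the start of the episode above 0.015 m).
It also fails if it takes over 106 s, if anything falls off the work surface, if the arm or the gripper's body presses on something with over 40 N, if the wrist force passes 120 N, or if a joint passes its speed limit or range.

## Working session

There is one attempt and no reset: what is moved stays moved. The work goes in short steps, Python scripts to look and compute and a tool call to move; the robot and the scene stay as the last step left them, time stands still between calls to the robot, and variables do not carry over. Pictures are saved under pics/ and viewed, at most 14 in all, crops included, and the job is handed in when it is done.

Besides the shell and the picture viewer there is one more tool, called after "Request:" as name(argument=value, ...) on one line, values as JSON. send_rows: Moves the arm, as the interface text tells. Its arguments: {"type":"object","properties":{"targets":{"type":"string"},"newtons":{"type":"number"}},"required":["targets"]}

```bash
ls; mkdir -p pics; python3 - <<'E'
from workcell import bot,camera,camera_model
import cv2,numpy as np
o=bot.get_obs();print(o,bot.hold_point_z)
for n in("scene","side","wrist"):
    cv2.imwrite(f"pics/{n}0.png",camera(n));m=camera_model(n);print(n,{k:np.round(v,4).tolist() for k,v in m.items()})
E
```

```text
pics
{'time': 0.0, 'q': array([-6.39406361e+01,  5.01018289e+00,  1.00345608e+01,  9.50997747e+01,
       -1.29924366e-03,  9.00000566e+01]), 'qd': array([ 0.0277036 ,  0.08044656, -0.00258911, -0.07828263, -0.03984386,
        0.06322917]), 'joint_efforts': array([ 6.28966677e-05, -5.20388997e+01,  4.64803970e+01,  1.64070376e-02,
        4.70810608e-05, -1.43430697e-05]), 'ee_pos': array([ 0.24150867, -0.49388151,  0.23059283]), 'tcp_rot': array([-1.79924603e+02,  1.29931707e-03,  2.60593089e+01]), 'wrist_force': array([-0.46714196,  0.43319076, -0.32805966]), 'torque': array([ 0.00344696, -0.00539817,  0.00134475]), 'grasp_force': 0.0, 'opening': 0.08520404642513853} 0.0187
scene {'K': [[493.5324, 0.0, 283.0618], [0.0, 493.5324, 198.779], [0.0, 0.0, 1.0]], 'dist_coeffs': [-0.0616, 0.0, 0.0, 0.0, 0.0], 'pose': [[-0.4676, 0.7111, -0.5251, 1.0912], [0.8838, 0.3645, -0.2934, 0.315], [-0.0172, -0.6012, -0.7989, 0.8806], [0.0, 0.0, 0.0, 1.0]]}
side {'K': [[494.9452, 0.0, 285.6257], [0.0, 494.9452, 216.1727], [0.0, 0.0, 1.0]], 'dist_coeffs': [-0.1176, 0.0, 0.0, 0.0, 0.0], 'pose': [[-0.9313, -0.2131, 0.2955, 0.266], [-0.3642, 0.5666, -0.7391, 0.6856], [-0.0099, -0.7959, -0.6053, 0.6121], [0.0, 0.0, 0.0, 1.0]]}
wrist {'K': [[375.6623, 0.0, 282.7206], [0.0, 375.6623, 212.2482], [0.0, 0.0, 1.0]], 'dist_coeffs': [-0.0701, 0.0, 0.0, 0.0, 0.0], 'T_tool_cam': [[0.0007, -0.9594, -0.2822, 0.0728], [1.0, 0.0004, 0.001, -0.0006], [-0.0009, -0.2822, 0.9594, -0.1417], [0.0, 0.0, 0.0, 1.0]]}
```

View pics/scene0.png

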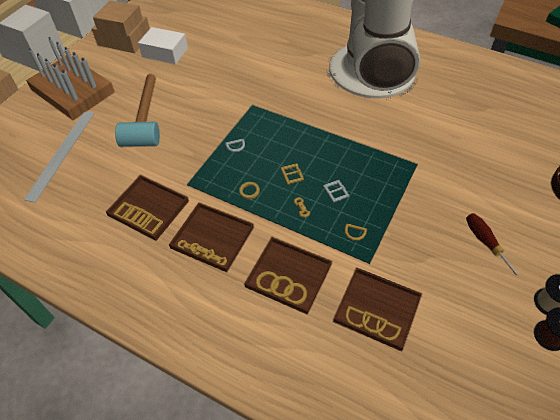

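View pics/side0.png

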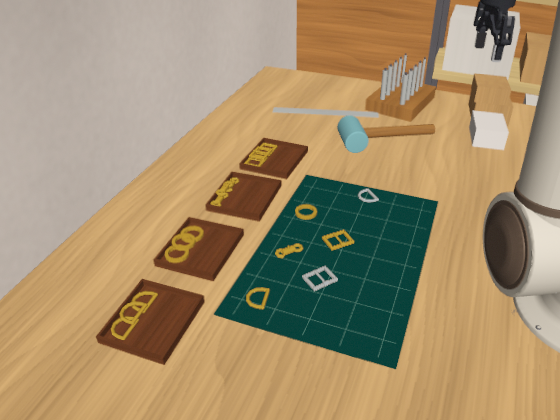

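The scene view shows the trays, left to right, as buckle (147,207), hook (212,237), round ring (289,275) and D-ring (377,308). The brass pieces are the buckle (292,173), ring (249,190), hook (302,207) and D-ring (356,232). The nickel D-ring is at (235,145) and the nickel buckle at (336,190).

```bash
cat > h.py <<'E'
import cv2,numpy as np
from workcell import bot,camera,camera_model
from scipy.spatial.transform import Rotation as R
def campose(n,o=None):
    m=camera_model(n)
    if n!="wrist": return m,np.array(m["pose"])
    T=np.eye(4);T[:3,:3]=R.from_euler("xyz",o["tcp_rot"],degrees=True).as_matrix();T[:3,3]=o["ee_pos"]
    return m,T@np.array(m["T_tool_cam"])
def px2w(m,P,uv,z):
    p=cv2.undistortPoints(np.array(uv,float).reshape(-1,1,2),np.array(m["K"]),np.array(m["dist_coeffs"])).reshape(-1,2)
    d=np.c_[p,np.ones(len(p))]@P[:3,:3].T
    return P[:3,3]+d*((z-P[2,3])/d[:,2])[:,None]
def w2px(m,P,X):
    Q=np.linalg.inv(P)
    return cv2.projectPoints(np.array(X,float).reshape(-1,1,3),cv2.Rodrigues(Q[:3,:3])[0],Q[:3,3],np.array(m["K"]),np.array(m["dist_coeffs"]))[0].reshape(-1,2)
def ortho(img,m,P,x0,x1,y0,y1,z,s):
    # rows: x decreasing downwards; columns: y decreasing to the right; s m/px
    xs=np.arange(x1,x0,-s);ys=np.arange(y1,y0,-s);X,Y=np.meshgrid(xs,ys,indexing="ij")
    uv=w2px(m,P,np.c_[X.ravel(),Y.ravel(),np.full(X.size,z)]).reshape(X.shape+(2,)).astype(np.float32)
    return cv2.remap(img,uv[...,0],uv[...,1],cv2.INTER_LINEAR)
E
python3 - <<'E'
from h import *
px=dict(b=(292,173),o=(249,190),h=(302,207),d=(356,232),nd=(235,145),nb=(336,190))
sd=dict(b=(338,240),o=(306,212),h=(289,251),d=(258,298),nd=(369,196),nb=(320,278))
tr=dict(tb=[(140,177),(188,207),(155,238),(107,209)],th=[(200,205),(253,234),(228,270),(170,240)],to=[(272,239),(331,268),(305,311),(246,280)],td=[(357,269),(421,293),(402,349),(334,320)])
m,P=campose("scene");ms,Ps=campose("side")
for k in px: print(k,px2w(m,P,[px[k]],.006).round(3)[0],px2w(ms,Ps,[sd[k]],.006).round(3)[0])
for k in tr:
    w=px2w(m,P,tr[k],.016);c=w.mean(0);e=(w[1]-w[2]);print(k,w[:,:2].round(3).tolist(),c.round(3))
E
```

```text
b [ 0.441 -0.023  0.006] [ 0.441 -0.02   0.006]
o [ 0.53  -0.086  0.006] [ 0.528 -0.082  0.006]
h [0.517 0.041 0.006] [0.517 0.043 0.006]
d [0.524 0.172 0.006] [0.523 0.172 0.006]
nd [ 0.425 -0.186  0.006] [ 0.421 -0.184  0.006]
nb [0.44  0.088 0.006] [0.441 0.09  0.006]
tb [[0.618, -0.324], [0.637, -0.177], [0.736, -0.193], [0.724, -0.333]] [ 0.679 -0.257  0.016]
th [[0.621, -0.156], [0.633, -0.015], [0.729, -0.017], [0.725, -0.162]] [ 0.677 -0.088  0.016]
to [[0.625, 0.026], [0.631, 0.162], [0.737, 0.157], [0.732, 0.026]] [0.682 0.093 0.016]
td [[0.61, 0.209], [0.602, 0.339], [0.723, 0.344], [0.729, 0.213]] [0.666 0.276 0.016]
```

Request:
send_rows(targets="40 -34 -5 5 0;85 -69 -10 10 0;130 -103 -15 15 0;170 -137 -20 20 0;210 -171 -25 26 0;255 -206 -30 26 0;300 -240 -35 26 0;340 -274 -40 26 0;380 -308 -45 26 0;423 -343 -50 26 0;423 -343 -50 26 0;423 -343 -50 26 0;423 -343 -50 26 0")

```text
time: 1.78
ee_pos: [0.4706, -0.0011, 0.2813]
tcp_rot: [180.0, 0.0, -0.1]
wrist_force: [-0.6, -1.0, 0.5]
opening: 0.0849
grasp_force: 0.0
```

```bash
python3 - <<'E'
from h import *
o=bot.get_obs();print(o["time"],o["ee_pos"],o["tcp_rot"],abs(o["qd"]).max())
im=camera("wrist");m,P=campose("wrist",o);np.save("w1.npy",P);cv2.imwrite("pics/w1.png",im)
cv2.imwrite("pics/o1.png",ortho(im,m,P,.38,.72,-.24,.24,.006,.0006))
E
```

```text
1.775 [ 0.47058462 -0.00110219  0.2812984 ] [ 1.79990074e+02  2.89161477e-03 -6.64315567e-02] 0.3443398771136981
```

View pics/o1.png

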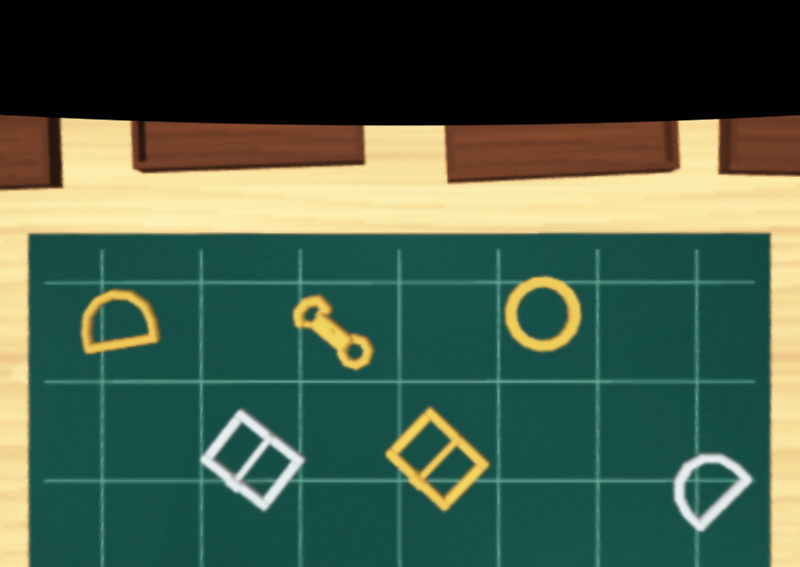

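The rectified view shows the brass D-ring at (121,322), hook at (335,333), ring at (543,314) and buckle at (438,460). The nickel buckle is at (253,460), well clear of the brass buckle.

```bash
python3 - <<'E'
from h import *
a=cv2.imread("pics/o1.png");h=cv2.cvtColor(a,cv2.COLOR_BGR2HSV)
mat=np.zeros(a.shape[:2],np.uint8);mat[245:,40:760]=255
for nm,mk in(("brass",cv2.inRange(h,(12,90,110),(35,255,255))),("nickel",cv2.inRange(h,(0,0,170),(179,50,255)))):
    for c in cv2.findContours(mk&mat,0,2)[0]:
        if cv2.contourArea(c)<800: continue
        (u,v),(w,hh),an=cv2.minAreaRect(c);b=cv2.boxPoints(((u,v),(w,hh),an))
        e=b[1]-b[0];f=b[2]-b[1];l=lambda e:(round(np.hypot(*e)*.6,1),round(np.degrees(np.arctan2(-e[0],-e[1])),1)) # world (dx,dy)=(-dv,-du)
        print(nm,"xy",round(.72-v*.0006,4),round(.24-u*.0006,4),"sides(mm,worldangle)",l(e),l(f))
E
```

```text
brass xy 0.4442 -0.0216 sides(mm,worldangle) (np.float32(42.1), np.float32(-43.8)) (np.float32(51.5), np.float32(-133.8))
brass xy 0.52 0.04 sides(mm,worldangle) (np.float32(24.2), np.float32(-42.0)) (np.float32(55.5), np.float32(-132.0))
brass xy 0.5288 0.1697 sides(mm,worldangle) (np.float32(46.6), np.float32(-80.5)) (np.float32(36.0), np.float32(-170.5))
brass xy 0.5318 -0.0855 sides(mm,worldangle) (np.float32(45.8), np.float32(-85.2)) (np.float32(44.8), np.float32(-175.2))
nickel xy 0.429 -0.183 sides(mm,worldangle) (np.float32(45.0), np.float32(-45.0)) (np.float32(35.6), np.float32(-135.0))
nickel xy 0.4435 0.0894 sides(mm,worldangle) (np.float32(41.0), np.float32(-38.2)) (np.float32(50.0), np.float32(-128.2))
```

Request:
send_rows(targets="-5 4 50 -10 60;-10 8 100 -20 60;-16 12 150 -30 60;-22 16 190 -40 60;-28 21 220 -46 60;-28 21 240 -46 60;-28 21 260 -46 60;-28 21 270 -46 60;-28 21 275 -46 60;-28 21 277.5 -46 60;-28 21 277.5 -46 60;-28 21 277.5 -46 60;-28 21 277.5 -46 60", newtons=30)

```text
time: 3.45
ee_pos: [0.4432, -0.0212, 0.0041]
tcp_rot: [180.0, -0.0, 46.1]
wrist_force: [-0.5, -0.2, 0.3]
opening: 0.0651
grasp_force: 0.0
```

```bash
python3 - <<'E'
from h import *
a=camera("wrist");b=camera("side")
# project ground truth axis check: hook crop from first wrist picture
w=cv2.imread("pics/o1.png")[270:400,270:400]
cv2.imwrite("pics/c1.png",np.hstack([cv2.resize(a,(560,420)),cv2.resize(w,(240,420))]))
E
```

```text
(no output)
```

View pics/c1.png

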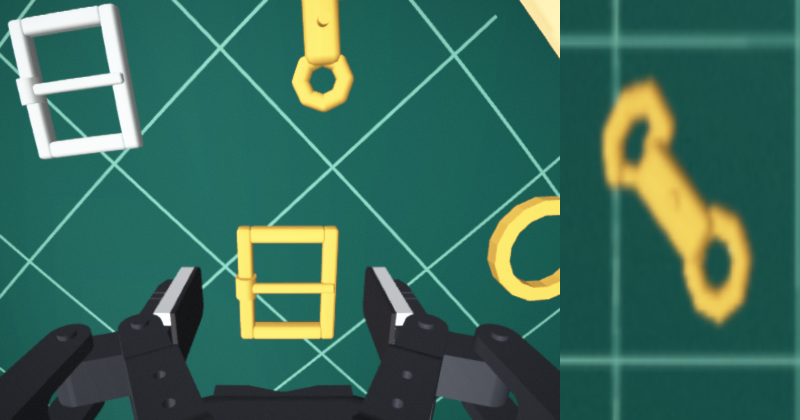

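The brass buckle sits between the pads, centred at (287,283). The hook's lower-right end is the closed eye and its +x end is up-left.

Request:
send_rows(targets="0 0 0.7 0 60;0 0 0.7 0 110;0 0 0.7 0 160;0 0 0.7 0 200;0 0 0.7 0 200;0 0 0.7 0 200;0 0 -3 0 200;0 0 -15 0 200;0 0 -38 0 200;0 0 -38 0 200")

```text
time: 4.8
ee_pos: [0.4442, -0.0212, 0.0437]
tcp_rot: [179.9, -0.1, 46.1]
wrist_force: [-0.2, 0.1, -1.1]
opening: 0.0386
grasp_force: 30.3
```

Request:
send_rows(targets="-2 25 0 0 200;-4 60 0 8 200;-6 95 0 16 200;-8 130 0 24 200;-10 165 0 32 200;-13 200 0 40 200;-15 235 0 46 200;-18 270 0 46 200;-20 300 0 46 200;-21 316 0 46 200;-21 316 0 46 200;-21 316 0 46 200")

```text
time: 6.3
ee_pos: [0.6554, -0.255, 0.0412]
tcp_rot: [-180.0, 0.1, 0.1]
wrist_force: [-0.0, -0.7, -0.8]
opening: 0.0387
grasp_force: 30.3
```

```bash
python3 - <<'E'
from h import *
o=bot.get_obs();a=camera("wrist");m,P=campose("wrist",o)
cv2.imwrite("pics/o2.png",np.hstack([cv2.resize(a,(400,300)),cv2.resize(ortho(a,m,P,.6,.75,-.34,-.17,.016,.0005),(340,300))]))
E
```

```text
(no output)
```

View pics/o2.png

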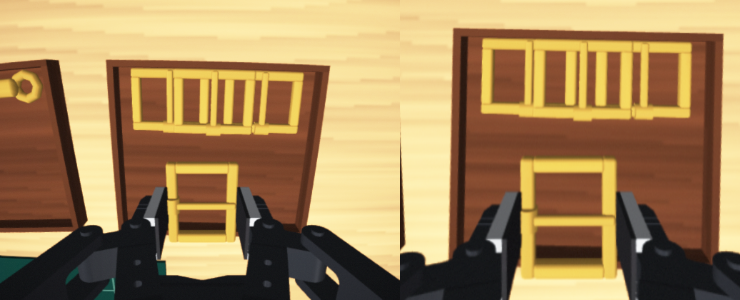

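The tray's far edge is at row 30 and its sides at columns 454 and 722 of the combined picture, which puts its centre near (0.674, -0.264). The buckle fits in the empty floor in front of the stock.

Request:
send_rows(targets="-2 6 10 0 200;-2 6 20 0 200;-2 6 28 0 200;-2 6 32 0 200;-2 6 34 0 200;-2 6 35 0 200;-2 6 35.5 0 200;-2 6 35.5 0 200")

```text
time: 7.35
ee_pos: [0.654, -0.2616, 0.0065]
tcp_rot: [180.0, -0.0, 0.1]
wrist_force: [-0.4, 0.1, -0.8]
opening: 0.0387
grasp_force: 30.3
```

Request:
send_rows(targets="0 0 0.7 0 200;0 0 1 0 200;0 0 1 0 150;0 0 1 0 100;0 0 1 0 70;0 0 1 0 70;0 0 1 0 70;0 0 -10 0 70;0 0 -40 0 60;0 0 -80 0 60;0 0 -80 0 60;0 0 -80 0 60")

```text
time: 8.85
ee_pos: [0.654, -0.2616, 0.0865]
tcp_rot: [180.0, -0.0, 0.1]
wrist_force: [0.1, 0.7, -0.3]
opening: 0.0658
grasp_force: 0.0
```

```bash
python3 - <<'E'
from h import *
o=bot.get_obs();print(o["q"].round(1));a=camera("wrist");m,P=campose("wrist",o)
cv2.imwrite("pics/o3.png",np.hstack([a[60:420],ortho(a,m,P,.6,.75,-.21,-.09,.016,1/2400)]))
E
```

```text
[-21.8  26.1  19.7  83.6  -0.  158.1]Traceback (most recent call last):
  File "<stdin>", line 3, in <module>
    return _nx.concatenate(arrs, 1, dtype=dtype, casting=casting)
           ~~~~~~~~~~~~~~~^^^^^^^^^^^^^^^^^^^^^^^^^^^^^^^^^^^^^^^
ValueError: all the input array dimensions except for the concatenation axis must match exactly, but along dimension 0, the array at index 0 has size 360 and the array at index 1 has size 361
```

```bash
python3 - <<'E'
from h import *
o=bot.get_obs();a=camera("wrist");m,P=campose("wrist",o)
cv2.imwrite("pics/o3.png",np.hstack([cv2.resize(a,(480,360)),cv2.resize(ortho(a,m,P,.6,.75,-.21,-.09,.016,1/2400),(288,360))]))
E
```

```text
(no output)
```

View pics/o3.png

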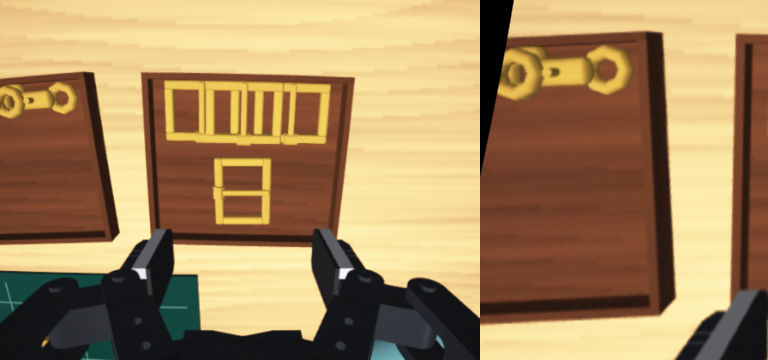

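The buckle lies flat on the empty floor at (243,191), clear of the stock. The hook tray's right rim runs from (662,33) to (660,313), so its centre is near (0.678, -0.092).

Request:
send_rows(targets="-14 -30 0 -8 100;-30 -65 0 -16 130;-45 -100 0 -24 130;-60 -135 0 -32 130;-75 -170 0 -40 130;-92 -205 0 -49 130;-107 -240 0 -49 130;-122 -272 10 -49 130;-135 -303 30 -49 130;-135 -303 45 -49 130;-135 -303 60 -49 130;-135 -303 70 -49 130;-135 -303 77 -49 130;-135 -303 80 -49 130;-135 -303 81 -49 130;-135 -303 81.5 -49 130;-135 -303 81.5 -49 130")

```text
time: 11.08
ee_pos: [0.5188, 0.0413, 0.0051]
tcp_rot: [180.0, -0.0, 49.1]
wrist_force: [-0.3, -0.0, 0.0]
opening: 0.0417
grasp_force: 0.0
```

```bash
python3 - <<'E'
from h import *
cv2.imwrite("pics/w4.png",camera("wrist"))
E
```

```text
(no output)
```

View pics/w4.png

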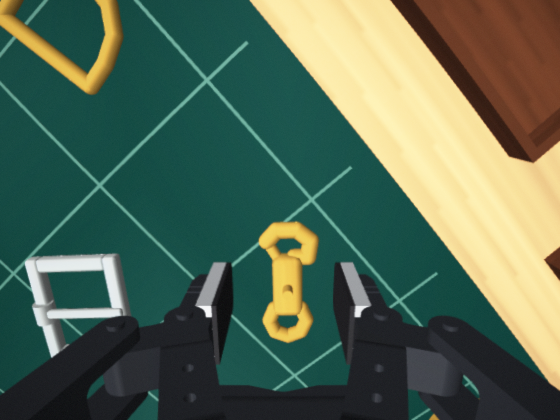

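```bash
python3 - <<'E'
from h import *
m=camera_model("wrist");P=np.array(m["T_tool_cam"])
print(w2px(m,P,[[x/1000,0,z/1000] for z in(-8,2) for x in(-11,0,11)]).round(0))
E
```

```text
[[283. 317.]
 [283. 293.]
 [283. 268.]
 [283. 305.]
 [283. 282.]
 [283. 258.]]
```

The hook lies between the pads: barrel rows 257–312 at column 288, eye at row 320. The pads cover rows 268–317, so I shift 3 mm forward and 2 mm across before closing.

Request:
send_rows(targets="3 2 0 0 130;3 2 0 0 170;3 2 0 0 210;3 2 0 0 240;3 2 0 0 240;3 2 0 0 240;3 2 -3 0 240;3 2 -15 0 240;3 2 -37 0 240;3 2 -37 0 240;3 2 -37 0 240")

```text
time: 12.5
ee_pos: [0.522, 0.0422, 0.0415]
tcp_rot: [-180.0, 0.0, 49.1]
wrist_force: [0.2, 0.4, -0.1]
opening: 0.0154
grasp_force: 26.8
```

```bash
python3 - <<'E'
from h import *
a=camera("wrist")[180:400,130:430];b=camera("side")
m,P=campose("side");u,v=w2px(m,P,[[.522,.042,.04]])[0].astype(int);b=b[v-60:v+60,u-60:u+60]
cv2.imwrite("pics/w5.png",np.hstack([cv2.resize(a,(490,360),interpolation=2),cv2.resize(b,(300,360),interpolation=2)]))
E
```

```text
(no output)
```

View pics/w5.png

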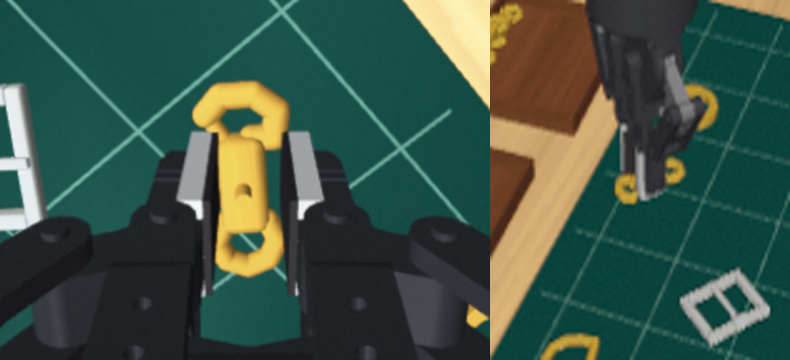

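The hook is lifted but held skew, with the right pad on the hook's nose at (280,140) and not on the barrel. I'll set it back down and regrip 2 mm nearer the eye.

Request:
send_rows(targets="0 0 15 0 240;0 0 28 0 240;0 0 34 0 240;0 0 36 0 240;0 0 36.5 0 240;0 0 36.5 0 200;0 0 36.5 0 160;0 0 36.5 0 130;-2 0 36.5 0 130;-2 0 36.5 0 130;-2 0 36.5 0 180;-2 0 36.5 0 220;-2 0 36.5 0 245;-2 0 36.5 0 245;-2 0 36.5 0 245")

```text
time: 14.48
ee_pos: [0.5211, 0.0408, 0.0057]
tcp_rot: [180.0, -0.0, 49.1]
wrist_force: [-0.1, 0.3, 4.5]
opening: 0.011
grasp_force: 48.8
```

Request:
send_rows(targets="0 0 -3 0 245;0 0 -15 0 245;0 0 -35 0 245;-1 15 -36 5 245;-2 40 -36 13 245;-3 70 -36 21 245;-4 100 -36 29 245;-5 130 -36 37 245;-6 160 -36 45 245;-8 185 -36 49 245;-8 194 -36 49 245;-8 194 -36 49 245;-8 194 -36 49 245", newtons=40)

```text
time: 16.1
ee_pos: [0.6616, -0.0918, 0.0415]
tcp_rot: [-180.0, 0.0, 0.1]
wrist_force: [0.9, -0.3, 0.1]
opening: 0.0103
grasp_force: 58.9
```

```bash
python3 - <<'E'
from h import *
o=bot.get_obs();a=camera("wrist");m,P=campose("wrist",o)
cv2.imwrite("pics/o6.png",np.hstack([cv2.resize(a,(400,300)),cv2.resize(ortho(a,m,P,.6,.75,-.18,-.01,.016,.0005),(340,300))]))
E
```

```text
(no output)
```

View pics/o6.png

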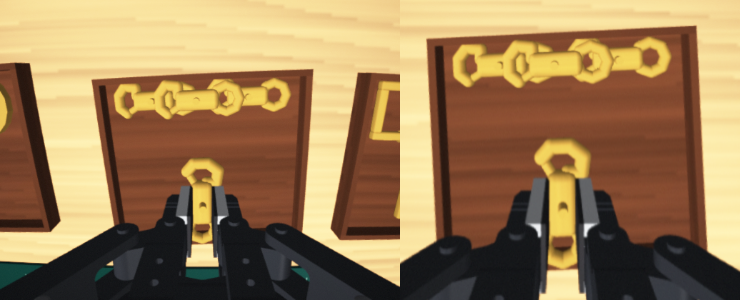

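The hook is held by the barrel at (560,200), over the middle of the empty floor. Far edge x is about 0.733 and the tray's centre y about -0.092.

Request:
send_rows(targets="0 0 10 0 245;0 0 20 0 245;0 0 28 0 245;0 0 32 0 245;0 0 34 0 245;0 0 34.7 0 245;0 0 35 0 245;0 0 35 0 245;0 0 35 0 245;0 0 35 0 200;0 0 35 0 160;0 0 35 0 130;0 0 35 0 130;0 0 35 0 130;0 0 20 0 130;0 0 -10 0 100;0 0 -45 0 60;0 0 -45 0 60")

```text
time: 18.4
ee_pos: [0.6639, -0.0927, 0.0911]
tcp_rot: [179.9, -0.4, 0.1]
wrist_force: [-0.6, 0.4, -0.5]
opening: 0.0656
grasp_force: 0.0
```

Request:
send_rows(targets="-25 -1 0 -8 60;-65 -3 0 -16 60;-105 -5 10 -20 60;-132 -7 30 -20 60;-132 -7 50 -20 60;-132 -7 65 -20 60;-132 -7 75 -20 60;-132 -7 80 -20 60;-132 -7 82 -20 60;-132 -7 82.5 -20 60;-132 -7 82.5 -20 60;-132 -7 82.5 -20 60", newtons=30)

```text
time: 19.9
ee_pos: [0.5303, -0.0856, 0.0041]
tcp_rot: [180.0, -0.0, 20.1]
wrist_force: [-0.3, -0.5, -0.5]
opening: 0.0653
grasp_force: 0.0
```

```bash
python3 - <<'E'
from h import *
a=camera("wrist");h=cv2.cvtColor(a,cv2.COLOR_BGR2HSV)
for c in cv2.findContours(cv2.inRange(h,(12,90,110),(35,255,255)),0,2)[0]:
    if cv2.contourArea(c)>800: print(cv2.boundingRect(c),cv2.minEnclosingCircle(c))
m=camera_model("wrist");P=np.array(m["T_tool_cam"]);print(w2px(m,P,[[0,0,-.001]]))
E
```

```text
(229, 229, 111, 103) ((284.1490478515625, 282.3605651855469), 55.25141906738281)
(389, 0, 62, 36) ((419.5, 8.0), 31.531829833984375)
(0, 0, 560, 257) ((279.5, 128.0), 307.41552734375)
[[284.02268418 284.79056435]]
```

Request:
send_rows(targets="0 0 0.7 0 60;0 0 0.7 0 110;0 0 0.7 0 160;0 0 0.7 0 200;0 0 0.7 0 200;0 0 0.7 0 200;0 0 -3 0 200;0 0 -15 0 200;0 0 -38 0 200;15 -10 -38 0 200;45 -31 -38 0 200;75 -52 -38 0 200;105 -73 -38 0 200;135 -95 -38 0 200;160 -113 -38 0 200;176 -126 -38 0 200;176 -126 -38 0 200;176 -126 -38 0 200")

```text
time: 22.2
ee_pos: [0.6518, 0.0932, 0.0412]
tcp_rot: [-180.0, 0.1, 20.1]
wrist_force: [0.2, -0.5, -0.2]
opening: 0.042
grasp_force: 30.5
```

```bash
python3 - <<'E'
from h import *
o=bot.get_obs();a=camera("wrist");m,P=campose("wrist",o)
cv2.imwrite("pics/o7.png",np.hstack([cv2.resize(a,(400,300)),cv2.resize(ortho(a,m,P,.6,.75,.01,.18,.016,.0005),(340,300))]))
E
```

```text
(no output)
```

View pics/o7.png

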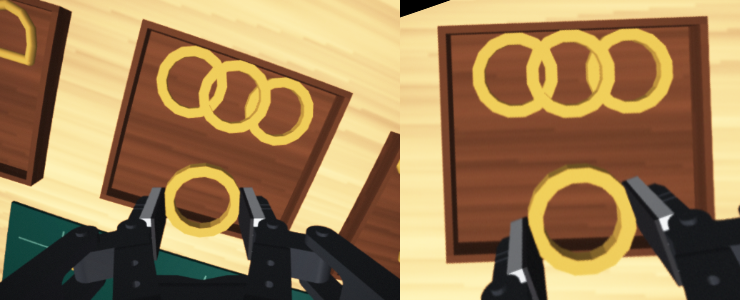

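The ring is held centred in y over its tray. The tray's far edge is at x 0.739 and its near edge at 0.619, so there is room on both sides if I shift 3 mm forward.

Request:
send_rows(targets="3 0 10 0 200;3 0 20 0 200;3 0 28 0 200;3 0 32 0 200;3 0 34.5 0 200;3 0 35.7 0 200;3 0 36.3 0 200;3 0 36.3 0 200;3 0 36.3 0 200;3 0 36.3 0 150;3 0 36.3 0 100;3 0 36.3 0 70;3 0 36.3 0 70;3 0 36.3 0 70;3 0 25 0 70;3 0 -10 0 60;3 0 -45 0 60;3 0 -45 0 60")

```text
time: 24.5
ee_pos: [0.6568, 0.0944, 0.0913]
tcp_rot: [179.9, -0.4, 20.1]
wrist_force: [0.4, -0.4, 0.7]
opening: 0.0655
grasp_force: 0.0
```

Request:
send_rows(targets="-10 -12 0 -10 60;-23 -29 0 -20 60;-36 -45 0 -30 60;-49 -61 0 -40 60;-62 -77 0 -50 60;-75 -93 0 -60 60;-88 -109 10 -70 60;-93 -116 30 -79.5 60;-93 -116 50 -79.5 60;-93 -116 65 -79.5 60;-93 -116 75 -79.5 60;-93 -116 80 -79.5 60;-93 -116 82 -79.5 60;-93 -116 82.7 -79.5 60;-93 -116 82.7 -79.5 60;-93 -116 82.7 -79.5 60")

```text
time: 26.5
ee_pos: [0.528, 0.1713, 0.0044]
tcp_rot: [180.0, -0.0, 99.6]
wrist_force: [0.0, 0.4, -0.6]
opening: 0.0653
grasp_force: 0.0
```

```bash
python3 - <<'E'
from h import *
a=camera("wrist");h=cv2.cvtColor(a,cv2.COLOR_BGR2HSV);mk=cv2.inRange(h,(12,90,110),(35,255,255))
mk[:,400:]=0
for c in cv2.findContours(mk,0,2)[0]:
    if cv2.contourArea(c)>800: print(cv2.boundingRect(c),cv2.minAreaRect(c))
E
```

```text
(238, 235, 88, 101) ((282.00634765625, 284.1783447265625), (101.07839965820312, 85.87380981445312), 87.95458984375)
(0, 0, 400, 164) ((199.50003051757812, 81.49998474121094), (162.99996948242188, 398.99993896484375), 90.0)
```

Request:
send_rows(targets="0 0 1.3 0 60;0 0 1.3 0 110;0 0 1.3 0 160;0 0 1.3 0 200;0 0 1.3 0 200;0 0 1.3 0 200;0 0 -3 0 200;0 0 -15 0 200;0 0 -37 0 200;8 13 -37 -8 200;20 33 -37 -16 200;32 52 -37 -25 200;44 71 -37 -34 200;56 90 -37 -43 200;68 110 -37 -52 200;76 123 -37 -61 200;84 135 -37 -70 200;84 135 -37 -80 200;84 135 -37 -80 200;84 135 -37 -80 200")

```text
time: 29.05
ee_pos: [0.6471, 0.2764, 0.0414]
tcp_rot: [180.0, 0.0, 179.3]
wrist_force: [-1.0, -0.0, -0.7]
opening: 0.0335
grasp_force: 29.9
```

```bash
python3 - <<'E'
from h import *
o=bot.get_obs();a=camera("wrist");m,P=campose("wrist",o)
cv2.imwrite("pics/o8.png",np.hstack([cv2.resize(a,(400,300)),cv2.resize(ortho(a,m,P,.59,.74,.19,.36,.016,.0005),(340,300))]))
E
```

```text
(no output)
```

View pics/o8.png

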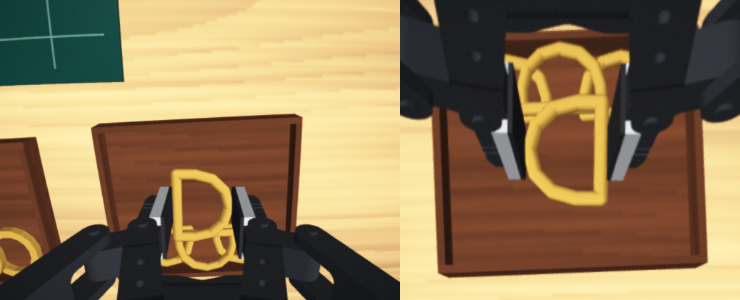

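The D-ring is held flat over its tray's empty floor. The near edge is at x 0.606, the far edge at 0.724 and the y centre at 0.275, all clear of the stock.

Request:
send_rows(targets="2 0 10 0 200;2 0 20 0 200;2 0 28 0 200;2 0 33 0 200;2 0 35.5 0 200;2 0 36.5 0 200;2 0 36.8 0 200;2 0 36.8 0 200;2 0 36.8 0 200;2 0 36.8 0 150;2 0 36.8 0 100;2 0 36.8 0 80;2 0 36.8 0 80;2 0 36.8 0 80;2 0 25 0 70;2 0 -10 0 60;2 0 -60 0 60;2 0 -60 0 60")

```text
time: 31.35
ee_pos: [0.6471, 0.2774, 0.1074]
tcp_rot: [179.8, 0.5, 179.6]
wrist_force: [0.3, 0.0, -0.2]
opening: 0.0649
grasp_force: 0.0
```

Now I'll back the arm away for a final look, moving to about x 0.42 and up.

Request:
send_rows(targets="40 0 -20 0 60;80 10 -40 0 60;120 20 -60 0 60;160 30 -90 0 60;200 40 -120 0 60;230 40 -150 0 60;230 40 -150 0 60;230 40 -150 0 60;230 40 -150 0 60")

```text
time: 32.48
ee_pos: [0.4157, 0.318, 0.2497]
tcp_rot: [-179.9, -0.1, 179.5]
wrist_force: [0.1, -0.1, -0.2]
opening: 0.065
grasp_force: 0.0
```

```bash
python3 - <<'E'
from h import *
a=camera("scene")[120:360,95:435];b=camera("side")[125:370,90:420]
cv2.imwrite("pics/f.png",cv2.resize(a,(800,565),interpolation=2))
cv2.imwrite("pics/g.png",cv2.resize(b,(800,594),interpolation=2))
E
```

```text
(no output)
```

View pics/f.png

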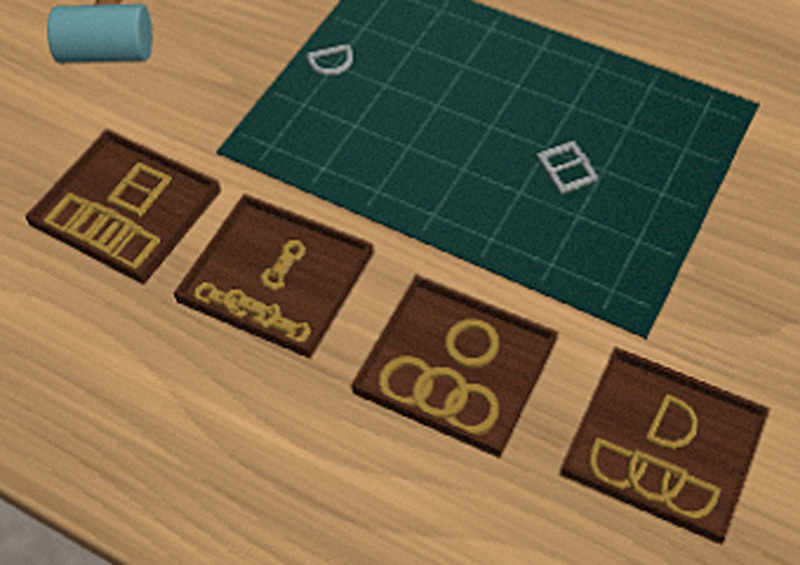

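View pics/g.png

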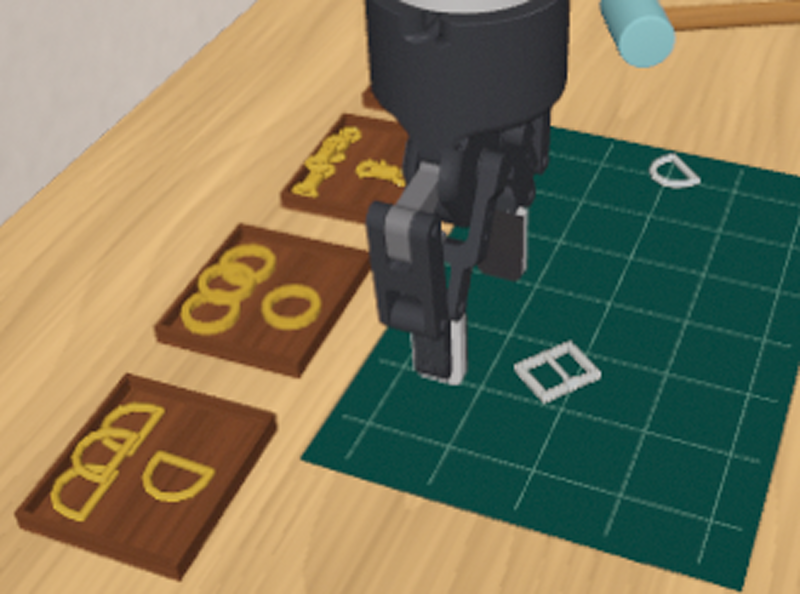

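All four brass pieces lie flat and clear of the stock in their own trays: buckle (140,188), hook (284,264), ring (472,342) and D-ring (674,421) in the scene crop. Both nickel pieces are where they started.

```bash
python3 -c "
from workcell import ticket
print(ticket.job_done())"
```

```text
the job is handed in; nothing more can be done
None
```

The job is handed in: all four brass pieces look flat and clear of the stock in their own trays in the final pictures, the nickel pieces show no visible shift, and the clock read about 32.5 s; no verdict was returned.

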